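# Build up the keyed compaction mould

## Robot

A 6-joint arm with a two-finger parallel gripper is mounted at the origin on a cart in front of the work surface, level with it; the furniture and walls round the work are solid. World frame = base frame: x ahead of the robot, y to its left, z up, the work surface at z = 0. Lengths are in mm, angles in rad, forces in N, time in s.
With the tool pointing down it reaches from about 350 to 875 mm from the base axis. Payload 4.2 kg.
Tool frame: the origin (TCP) lies on the centre line of the jaws, within the pads' length; the fingertips stand 22 mm ahead of it and the grasp point (between the pads) lies 3 mm ahead of it (arm.nose_length is the distance from the TCP to the fingertips, in mm); z points along the fingers, x is the direction in which the jaws open and shut, and the axes are right-handed (so a half turn about z gives the same grasp; the last joint's range is limited). The gripper opens to 85 mm and grips with 20 to 120 N. Pads are 22 mm wide; open, the fingers measure 114 mm over their backs; the gripper's body (76 mm by 85 mm) begins 54 mm behind the grasp point. The pads swing forward as they close: fully open they stand 13 mm farther back than shut.
Start: joints at [1.459, 0.385, 0.008, 0, -1.194, -0.259], TCP at [226.443, 582.514, 253.312] pointing down, gripper open.
Joint ranges: [-3.14, 3.14], [-1.21, 2.06], [-1.07, 1.41], [-3.16, 2.05], [-2.99, -0.16], [-3.1, 3.1]. Speed limits (rad/s): [2.79, 2.79, 3.14, 3.14, 3.14, 3.14].

## Interface

Orientations are given as a unit quaternion [x, y, z, w].
In Python, from bench import telemetry, get_image, workorder, nets, arm gives the robot as it stands.
- The arm moves only by the tool apply_moves, never from a script. Its argument "steps" is a list of rows, each an object with "hand": the opening, from 0 (shut) to 1 (fully open); "xyz": the shift along the tool's x, y, z in cm, a list of three; "delta_rot": the turn, a rotation vector about the tool's x, y, z in rad, a list of three. In form: [{"hand": hand, "xyz": [x, y, z], "delta_rot": [wx, wy, wz]}, ...]. A call has 1 to 12 rows; each row is the pose to reach, as a shift and turn from the pose commanded when the call began, along the tool's axes at that moment; what a row does not reach only later rows make up. A row lasts 1/12 s, in which the tool goes at most 41.7 mm and 7.16 degrees, less where a joint would pass 70% of its speed; a pose out of reach is approached as far as the arm can. A call with a gripper value outside its range is refused whole. The fingers move at their own pace and stop on an object; the grip force is fixed at half the most. Time passes only in rows, so rows that repeat a pose let the fingers close. It gives the time, the measured TCP pose, the force and the opening at its end, in the units of the state.
- telemetry.read_state(): the state, without advancing time (a new reading comes with each control period).
- get_image(name): name is "scene" or "side" or "wrist"; returns a dict with "frame" (384x512x3 uint8, blue, green, red), "fx", "fy", "cx", "cy" (pixels), "origin" and "orientation" of the camera in the world. Camera axes: x right, y down, z forward; pixel columns grow to the right and rows downward; lengths in mm; the calibration is good to about 2 mm. The wrist camera is an equidistant fisheye: a pixel r from the principal point sees the ray r / f radians off the axis. A picture is of the moment at which its call begins. There is no depth.
- workorder.job_done(): hands the job in, once; it reports no verdict.
Trained networks look in a picture, given as the dict that the camera call returned (one of the last four; its "shot" number tells which), for a name from the list of things; names that differ only in an ending like _2 or _b are one class to them, and where a whole thing is asked for, a point or a joint stands for the part that bears it (a point fixed in the world has none). Each returns a list of dicts, best first, with "confidence" (0 to 1); they miss things now and then, are a little off and sometimes report something else, mostly with a low value. They report only what shows in the picture. A call takes as long as a camera call. They do not tell look-alikes from the thing itself.
- nets.recognise(picture, label): "xyz" ([x, y, z] in mm, in world coordinates, good to about 4 mm: the middle of the surface that is visible of it).
- nets.outline_of(picture, label): "pixels" (384x512 bool, what is visible of it).
- nets.pinpoint(picture, label): "xyz" ([x, y, z] in mm, in world coordinates, good to about 4 mm: a listed point, or the origin of a listed thing).
The state is a dict: "clock": time; "joints": joint angles; "joint_vel": joint speeds; "joint_efforts": joint torques, N m; "position": TCP position; "ee_rot": TCP orientation; "contact_force": force on the tool from outside, world axes, zero at the start; "wrist_torque": the same for the moment, N m; "gripper_width": finger opening in mm.
Only numpy, scipy, OpenCV 4.12 (cv2) and the standard library are available. Lean on these libraries where they do the work, as an engineer would, in place of code of your own. Each camera call takes 0.05 s, during which the arm holds its last target.

## Task

Put the small compaction mould together: set the barrel on its base plate, then the collar on the barrel, each upright with its wide lug in the wide notch and its narrow lugs in the narrow notches, fully home. Do not ram or drop the parts, and leave the spanner, hexagon key and porous stone where they lie.

Things in the scene. Friction and masses are not known exactly. Their poses are not given: they have to be found in the camera images.
- mould_base: fixed steel base plate: disc 80 mm across, 12 mm thick, with a raised ring in its middle (56 mm outside, 36 inside, 10 high). Three notches 7.5 mm deep are cut in the ring's top, right through its wall, 120 deg apart: one wide (19.5 mm along the rim), two narrow (12.5 mm); lugs have 1.7 mm play each side. Origin: centre of the underside
- base_seat (a point): centre of the top face of the base plate's raised ring, 22 mm above the bench; z up, x points from the axis to the middle of the wide notch (a dark line on the disc marks it too)
- barrel: the barrel, the taller loose steel ring, 0.3 to 0.55 kg: 56 mm outside, 36 inside, wall 40 mm high. Under the wall three tapered lugs 6 mm long, 120 deg apart: one wide (16 mm along the rim), two narrow (9 mm). Its top has notches like the base's, the wide one over the wide lug. It stands on its lugs: wall from 6 to 46 mm above the bench. Origin: on the axis at the lugs' tips
- barrel_mid (a point): point on the barrel's axis half-way up its wall, 20 mm above the wall's lower face; z up, x points to the middle of the wide lug (marked by a dark engraved line up the outside). When home, the wall's lower face rests on the base plate's raised ring. Grip it across the outside, in any direction
- barrel_top (a point): centre of the barrel's notched top face, 20 mm above barrel_mid; z up along its axis, x points to the middle of the wide notch
- collar: the collar, the shorter loose steel ring with a plain top, no notches, 0.23 to 0.43 kg: 56 mm outside, 36 inside, wall 34 mm high. Under the wall the same lugs as the barrel's: 6 mm long, 120 deg apart, one wide (16 mm), two narrow (9 mm). It stands on its lugs: wall from 6 to 40 mm above the bench. Origin: on the axis at the lugs' tips
- collar_mid (a point): point on the collar's axis half-way up its wall, 17 mm above the wall's lower face; z up, x points to the middle of the wide lug (marked by a dark engraved line up the outside and across the top rim). When home, the wall's lower face rests on the barrel's top. Grip it across the outside, in any direction, with the fingertips above the wall's lower edge
- press_unit: grey loading press cabinet standing on the bench behind the work, fixed, never moves: 280 mm high, from y = -0.08 to 0.22 m, its front face about 135 mm nearer the robot than its origin (at x = 0.58 m). Carry parts along straight lines in front of it or well above it; a swinging arc can strike it
- cutter: plain steel cutter ring, 68 mm across and 30 mm high, without lugs or notches; a bystander, fixed to the bench; origin under its centre
- spanner_small: small open-ended spanner lying flat, 139 x 21 x 6 mm; a bystander; origin under its centre
- hexkey: black bent hexagon key lying flat, 88 x 29 x 5 mm; a bystander; origin under its centre
- stone: grey porous stone disc, 50 mm across and 10 mm thick; a bystander; origin under its centre
Things that resemble listed ones, but are neither listed nor needed, are in the scene too. Leave any blue or red look-alike of the barrel alone.

How it is judged (in metres and radians):
On the way, in this order (a step that is already met when the one before it is completed fails the run):
1. the barrel is home on the base plate and let go (z of barrel_mid in the frame of base_seat between 0.017 and 0.022 m and horizontal distance between barrel_mid and base_seat below 0.004 m and angle between barrel_mid's own z axis and vertical below 0.06 rad and linear speed of barrel below 0.02 m/s and contact force between the fingers and barrel below 0.1 N), for 0.2 s.
2. the collar is home on the barrel (z of barrel_mid in the frame of base_seat between 0.017 and 0.022 m and horizontal distance between barrel_mid and base_seat below 0.004 m and angle between each of barrel_mid, collar_mid's own z axis and vertical below 0.06 rad and z of collar_mid in the frame of barrel_top between 0.014 and 0.019 m and horizontal distance between collar_mid and barrel_top below 0.004 m), for 0.2 s.
At the end, for the whole second after the job is handed in: The barrel stands on the base plate with its lower face on the raised ring (within 2 mm in height), and the collar on the barrel likewise; each is within 4 mm of the axis below it, upright within 0.06 rad, at rest and released (all of step 2 and linear speed of each of barrel, collar below 0.02 m/s and contact force between the fingers and barrel below 0.1 N and contact force between the fingers and collar below 0.1 N); the robot touches nothing.
It fails at once if a bystander is moved more than 30 mm (distance of any of spanner_small, hexkey, stone from where it was at the start of the episode above 0.03 m).
It fails at once if a part is rammed or dropped on the one below (more than 60 N) (contact force between barrel and mould_base above 60 N or contact force between collar and barrel above 60 N).
It also fails if it takes over 67 s, if anything falls off the work surface, if the arm or the gripper's body presses on something with over 40 N, if the wrist force passes 120 N, or if a joint passes its speed limit or range.

## Working session

There is one attempt and no reset: what is moved stays moved. The work goes in short steps, Python scripts to look and compute and a tool call to move; the robot and the scene stay as the last step left them, time stands still between calls to the robot, and variables do not carry over. Pictures are saved under pics/ and viewed, and the job is handed in when it is done.

Besides the shell and the picture viewer there is one more tool, called after ">>>" as a command line: name --argument value ..., lists and objects as JSON in quotes. apply_moves: Moves the arm, as the interface text tells. Its arguments: {"type":"object","properties":{"steps":{"type":"array"}},"required":["steps"]}

```bash
mkdir -p pics; cat > h.py <<'E'
import numpy as np, cv2
from scipy.spatial.transform import Rotation as R
from bench import telemetry, get_image, workorder, nets, arm
E
python3 - <<'E'
from h import *
s=telemetry.read_state()
print({k:np.round(v,3) for k,v in s.items()}, arm.nose_length)
for n in ["scene","side","wrist"]:
    p=get_image(n); cv2.imwrite(f"pics/{n}0.png",p["frame"])
    print(n,p["fx"],p["cx"],p["cy"],np.round(p["origin"]),np.round(p["orientation"],3),p["shot"])
    for l in ["mould_base","barrel","collar","cutter","spanner_small","hexkey","stone"]:
        print(l,[(np.round(d["xyz"]).tolist(),round(d["confidence"],2)) for d in nets.pinpoint(p,l)][:4])
E
```

```text
{'clock': np.float64(0.0), 'joints': array([ 1.459e+00,  3.860e-01,  7.000e-03, -1.000e-03, -1.194e+00,
       -2.590e-01]), 'joint_vel': array([-0.003, -0.002,  0.   ,  0.001, -0.   , -0.001]), 'joint_efforts': array([-1.0000e-03, -3.9229e+01,  1.8839e+01,  4.1860e+00, -5.0000e-03,
       -0.0000e+00]), 'position': array([226.26 , 582.034, 252.22 ]), 'ee_rot': array([-0.565,  0.825, -0.001, -0.001]), 'contact_force': array([-0.001, -0.942, -0.551]), 'wrist_torque': array([-0.009,  0.026, -0.011]), 'gripper_width': np.float64(85.426)} 22.0
scene 350.62943219754004 256.67319716534325 195.1389988726827 [141. -85. 747.] [ 0.785 -0.53   0.174 -0.271] 1
mould_base [([508.0, 331.0, 0.0], 0.69)]
barrel [([486.0, 427.0, -1.0], 0.98), ([757.0, 319.0, -3.0], 0.69), ([462.0, 82.0, -0.0], 0.58)]
collar [([457.0, -151.0, 0.0], 0.85)]
cutter [([670.0, 249.0, 1.0], 0.61)]
spanner_small [([488.0, 182.0, -1.0], 0.56)]
hexkey [([486.0, -31.0, -3.0], 0.56)]
stone [([649.0, -124.0, 1.0], 0.65)]
side 487.2906904388937 261.2190450855451 186.1260641370088 [-102. 1217.  532.] [-0.24   0.785 -0.548  0.161] 2
mould_base [([512.0, 332.0, 1.0], 0.62)]
barrel [([464.0, 83.0, -0.0], 0.88), ([485.0, 438.0, -7.0], 0.62), ([460.0, 84.0, 23.0], 0.49)]
collar [([457.0, -153.0, 2.0], 0.49), ([666.0, 249.0, -1.0], 0.17)]
cutter [([668.0, 252.0, 1.0], 0.9)]
spanner_small [([492.0, 184.0, -4.0], 0.45)]
hexkey []
stone []
wrist 297.3186396354542 256.9162858770973 191.4079754461598 [302. 554. 374.] [-0.557  0.815  0.131 -0.09 ] 3
mould_base []
barrel []
collar []
cutter []
spanner_small []
hexkey []
stone []
```

View pics/scene0.png

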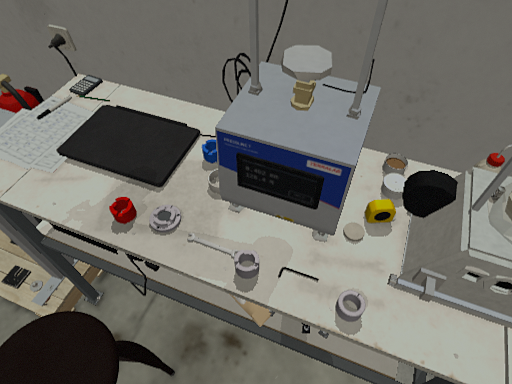

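View pics/side0.png

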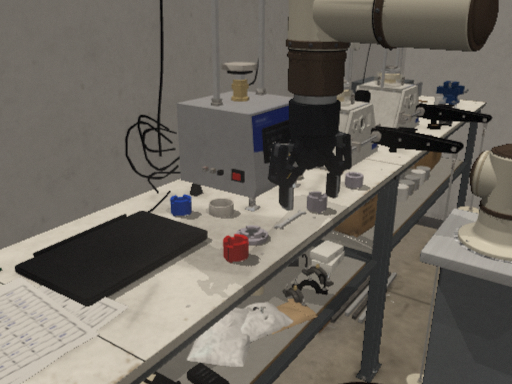

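View pics/wrist0.png

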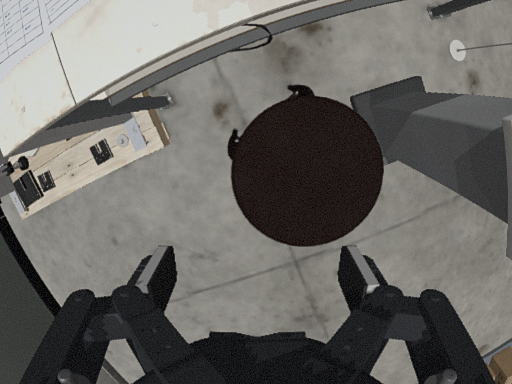

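```bash
python3 - <<'E'
from h import *
f=cv2.imread("pics/scene0.png")
def c(x,y,r=28): return cv2.resize(f[y-r:y+r,x-r:x+r],(390,390),interpolation=cv2.INTER_CUBIC)
g=cv2.imread("pics/side0.png")
def c2(x,y,r=28): return cv2.resize(g[y-r:y+r,x-r:x+r],(390,290),interpolation=cv2.INTER_CUBIC)
a=np.vstack([np.hstack([c(246,262)[:290],c(165,218)[50:340]]),np.hstack([c(351,304)[50:340],c2(316,202)])])
cv2.imwrite("pics/crops0.png",a)
s=telemetry.read_state(); M=R.from_quat(s["ee_rot"]).as_matrix(); print(M.round(3))
p=get_image("wrist"); C=R.from_quat(p["orientation"]).as_matrix()
print((M.T@C).round(3), M.T@(np.array(p["origin"])-s["position"]))
E
```

```text
[[-0.362 -0.932 -0.   ]
 [-0.932  0.362  0.   ]
 [ 0.     0.    -1.   ]]
[[ 1.    -0.     0.001]
 [ 0.     0.949  0.314]
 [-0.001 -0.314  0.949]] [  -0.77560574  -80.63063187 -120.23311984]
```

View pics/crops0.png

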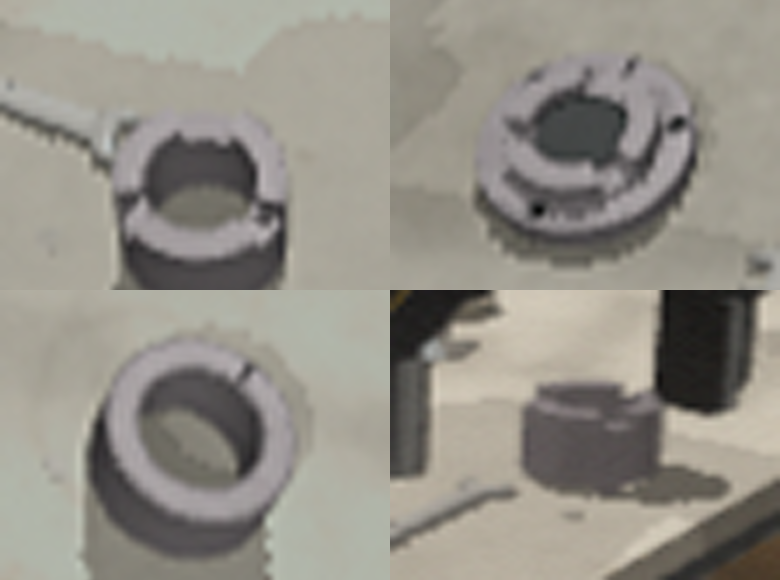

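>>> apply_moves --steps '[{"hand":1,"xyz":[2,-5,1],"delta_rot":[0,0,0.1]},{"hand":1,"xyz":[13.1,-35.6,8.2],"delta_rot":[0,0,1.201]},{"hand":1,"xyz":[13.1,-35.6,8.2],"delta_rot":[0,0,1.201]},{"hand":1,"xyz":[13.1,-35.6,8.2],"delta_rot":[0,0,1.201]},{"hand":1,"xyz":[13.1,-35.6,8.2],"delta_rot":[0,0,1.201]},{"hand":1,"xyz":[13.1,-35.6,8.2],"delta_rot":[0,0,1.201]},{"hand":1,"xyz":[13.1,-35.6,8.2],"delta_rot":[0,0,1.201]},{"hand":1,"xyz":[13.1,-35.6,8.2],"delta_rot":[0,0,1.201]},{"hand":1,"xyz":[13.1,-35.6,8.2],"delta_rot":[0,0,1.201]},{"hand":1,"xyz":[13.1,-35.6,8.2],"delta_rot":[0,0,1.201]},{"hand":1,"xyz":[13.1,-35.6,8.2],"delta_rot":[0,0,1.201]},{"hand":1,"xyz":[13.1,-35.6,8.2],"delta_rot":[0,0,1.201]}]'

```text
clock: 2.25
position: [511.3, 330.7, 171.0]
ee_rot: [0.001, 1.0, -0.0, -0.0]
contact_force: [0.2, 0.1, 0.7]
gripper_width: 85.6
```

>>> apply_moves --steps '[{"hand":1,"xyz":[0,0,0],"delta_rot":[0,0,0]},{"hand":1,"xyz":[0,0,0],"delta_rot":[0,0,0]}]'

```text
clock: 2.42
position: [510.2, 332.4, 171.9]
ee_rot: [-0.001, 1.0, 0.0, 0.0]
contact_force: [0.3, 0.3, 1.2]
gripper_width: 85.2
```

```bash
cat >> h.py <<'E'
def st():
    s=telemetry.read_state(); M=R.from_quat(s["ee_rot"]).as_matrix()
    print("t",round(float(s["clock"]),2),"pos",np.round(s["position"],2),"yaw",round(np.degrees(np.arctan2(M[1,0],M[0,0])),2),"zax",M[:,2].round(4),"F",np.round(s["contact_force"],1),"T",np.round(s["wrist_torque"],2),"w",round(float(s["gripper_width"]),1),"j",np.round(s["joints"],2))
    return s,M
def fish_ray(p,uv):
    uv=np.atleast_2d(uv).astype(float); d=(uv-[p["cx"],p["cy"]])/[p["fx"],p["fy"]]
    th=np.linalg.norm(d,axis=1); k=np.where(th>1e-9,np.sin(th)/np.maximum(th,1e-9),1)
    v=np.c_[d*k[:,None],np.cos(th)]
    return v@R.from_quat(p["orientation"]).as_matrix().T
def rectify(p,z,cx,cy,half=50,scale=6):
    "top-down ortho map of plane height z: u -> +x? image: right=-y, up=+x"
    n=int(2*half*scale); j,i=np.meshgrid(np.arange(n),np.arange(n))
    X=cx+half-i/scale; Y=cy+half-j/scale
    P=np.stack([X,Y,np.full_like(X,z)],-1).reshape(-1,3)-np.array(p["origin"])
    c=P@R.from_quat(p["orientation"]).as_matrix()
    th=np.arctan2(np.hypot(c[:,0],c[:,1]),c[:,2]); r=np.hypot(c[:,0],c[:,1])
    u=p["cx"]+p["fx"]*th*c[:,0]/r; v=p["cy"]+p["fy"]*th*c[:,1]/r
    return cv2.remap(p["frame"],u.reshape(n,n).astype(np.float32),v.reshape(n,n).astype(np.float32),cv2.INTER_CUBIC)
E
python3 - <<'E'
from h import *
s,M=st()
p=get_image("wrist"); cv2.imwrite("pics/w1.png",p["frame"])
import pickle; pickle.dump(p,open("w1.pkl","wb"))
for l in ["mould_base","base_seat","barrel"]:
    print(l,[(np.round(d["xyz"],1).tolist(),round(d["confidence"],2)) for d in nets.pinpoint(p,l)][:4])
a=rectify(p,22,510,331,50,6); b=rectify(p,12,510,331,50,6)
cv2.imwrite("pics/r1.png",cv2.resize(np.hstack([a,b]),(800,400)))
E
```

```text
t 2.42 pos [510.21 332.45 171.85] yaw -179.9 zax [ 6.e-04  7.e-04 -1.e+00] F [0.3 0.3 1.2] T [-0.03  0.   -0.03] w 85.2 j [ 0.84  0.42 -0.15  0.   -1.   -0.84]
mould_base [([513.1, 338.8, -2.1], 0.88)]
base_seat [([509.1, 331.4, 20.6], 0.6)]
barrel [([485.7, 429.3, -1.1], 0.93), ([756.2, 318.1, 3.1], 0.59)]
```

View pics/w1.png

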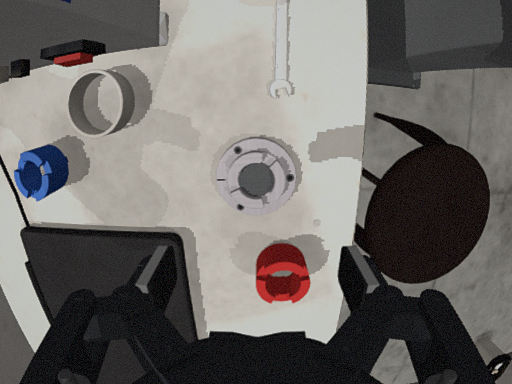

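View pics/r1.png

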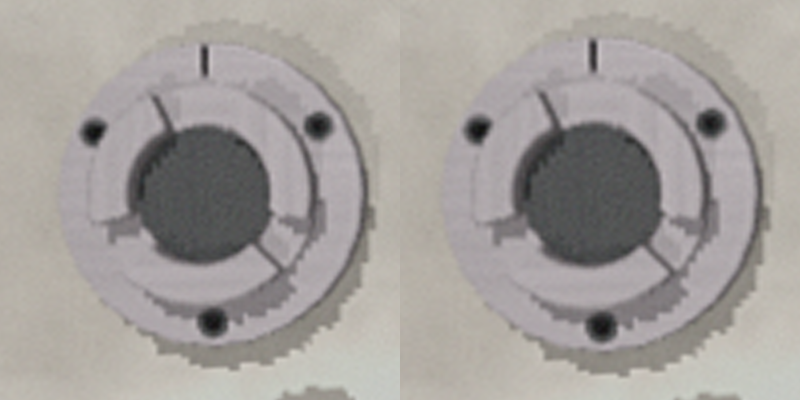

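```bash
python3 - <<'E'
from h import *
import pickle; p=pickle.load(open("w1.pkl","rb"))
S=10
a=cv2.cvtColor(rectify(p,12,511,331,50,S),cv2.COLOR_BGR2GRAY)
m=(cv2.GaussianBlur(a,(9,9),0)<95).astype(np.uint8)
n,l,stt,c=cv2.connectedComponentsWithStats(m)
for i in range(1,n):
    if stt[i,4]>150: print("z12 blob",stt[i,4],stt[i,2:4],(511+50-c[i][1]/S).round(2),(331+50-c[i][0]/S).round(2))
E
```

```text
z12 blob 949 [15 73] 546.24 332.74
z12 blob 100755 [368 427] 511.72 333.8
z12 blob 3295 [67 67] 529.22 303.39
z12 blob 2674 [60 62] 527.59 361.59
z12 blob 1948 [ 35 187] 513.21 304.87
z12 blob 830 [ 15 137] 508.38 291.37
z12 blob 4300 [76 73] 478.54 330.6
```

>>> apply_moves --steps '[{"hand":1,"xyz":[2,-4,0],"delta_rot":[0,0,0]},{"hand":1,"xyz":[4.8,-25,0],"delta_rot":[0,0,0]},{"hand":1,"xyz":[4.8,-25,0],"delta_rot":[0,0,0]},{"hand":1,"xyz":[4.8,-25,0],"delta_rot":[0,0,0]},{"hand":1,"xyz":[4.8,-25,0],"delta_rot":[0,0,0]},{"hand":1,"xyz":[4.8,-25,0],"delta_rot":[0,0,0]},{"hand":1,"xyz":[4.8,-25,0],"delta_rot":[0,0,0]},{"hand":1,"xyz":[4.8,-25,0],"delta_rot":[0,0,0]},{"hand":1,"xyz":[4.8,-25,0],"delta_rot":[0,0,0]},{"hand":1,"xyz":[4.8,-25,0],"delta_rot":[0,0,0]}]'

```text
clock: 3.45
position: [463.2, 82.7, 171.6]
ee_rot: [-0.0, 1.0, 0.0, 0.001]
contact_force: [1.0, 0.1, 0.1]
gripper_width: 85.2
```

```bash
cat >> h.py <<'E'
def snap(tag):
    import pickle
    p=get_image("wrist"); cv2.imwrite(f"pics/{tag}.png",p["frame"]); pickle.dump(p,open(tag+".pkl","wb")); return p
E
python3 - <<'E'
from h import *
s,M=st()
p=snap("w2")
print(np.round(p["origin"],1), np.round(p["origin"]-s["position"],1))
for l in ["barrel","barrel_mid","barrel_top","spanner_small"]:
    print(l,[(np.round(d["xyz"],1).tolist(),round(d["confidence"],2)) for d in nets.pinpoint(p,l)][:4])
a=rectify(p,46,462,82,50,6); b=rectify(p,38.5,462,82,50,6)
cv2.imwrite("pics/r2.png",cv2.resize(np.hstack([a,b]),(800,400)))
E
```

```text
t 3.45 pos [463.18  82.65 171.64] yaw -179.98 zax [ 1.2e-03  5.0e-04 -1.0e+00] F [1.  0.1 0.1] T [ 0.03 -0.01  0.  ] w 85.2 j [ 0.52  0.21 -0.48  0.   -0.89 -0.52]
[463.2   2.5 291.8] [ -0.  -80.1 120.2]
barrel [([466.7, 81.8, -1.5], 0.8), ([483.9, -36.5, -0.1], 0.64)]
barrel_mid [([462.2, 81.4, 25.6], 0.78)]
barrel_top [([459.7, 82.7, 45.3], 0.74)]
spanner_small [([490.9, 184.4, -1.5], 0.8)]
```

View pics/w2.png

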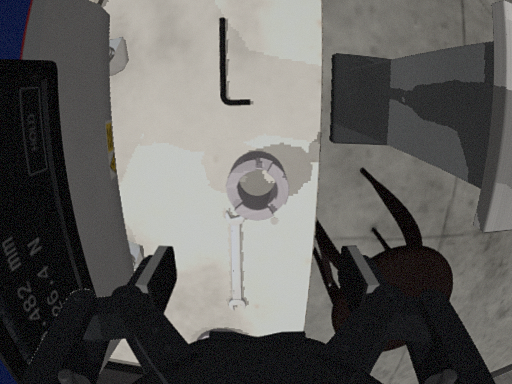

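View pics/r2.png

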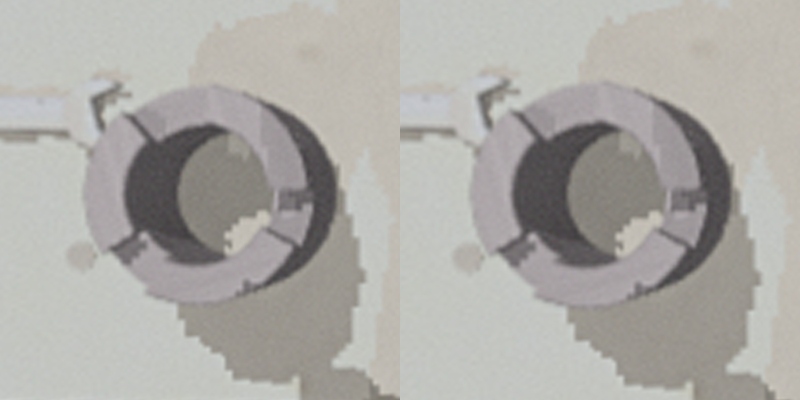

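```bash
python3 - <<'E'
from h import *
import pickle; p=pickle.load(open("w2.pkl","rb"))
a=rectify(p,46,462,82,34,9)
a=cv2.resize(a,(600,600)); a=cv2.createCLAHE(3,(4,4)).apply(cv2.cvtColor(a,cv2.COLOR_BGR2GRAY))
cv2.imwrite("pics/r2b.png",a)
E
```

```text
(no output)
```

View pics/r2b.png

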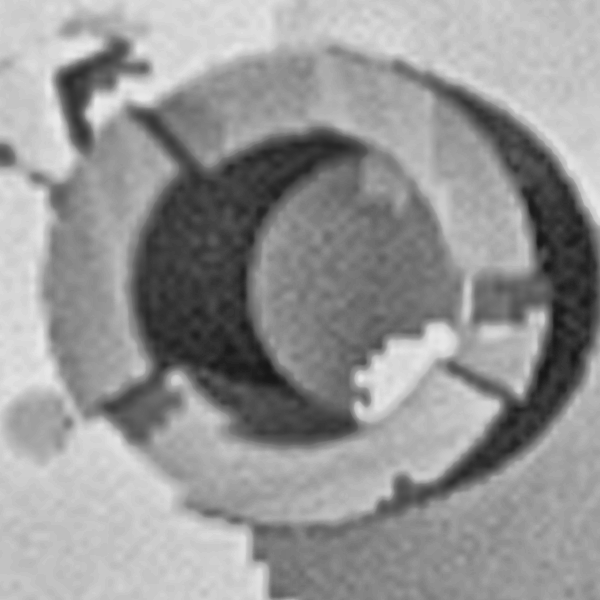

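>>> apply_moves --steps '[{"hand":1,"xyz":[0,0,3.5],"delta_rot":[0,0,0]},{"hand":1,"xyz":[0,0,7.5],"delta_rot":[0,0,0]},{"hand":1,"xyz":[0,0,11],"delta_rot":[0,0,0]},{"hand":1,"xyz":[0,0,13],"delta_rot":[0,0,0]},{"hand":1,"xyz":[0,0,13.8],"delta_rot":[0,0,0]},{"hand":1,"xyz":[0,0,13.8],"delta_rot":[0,0,0]}]'

```text
clock: 4.2
position: [461.7, 81.3, 31.5]
ee_rot: [0.0, 1.0, -0.001, -0.002]
contact_force: [-0.0, 0.4, -0.2]
gripper_width: 85.5
```

```bash
python3 - <<'E'
from h import *
s,M=st()
p=snap("w3")
a=rectify(p,46,463.5,82.8,34,9)
a=cv2.resize(a,(600,600));cv2.imwrite("pics/r3.png",a)
E
```

```text
t 4.2 pos [461.68  81.32  31.55] yaw 179.98 zax [-0.0039 -0.0023 -1.    ] F [-0.   0.4 -0.2] T [ 0.03 -0.03  0.02] w 85.5 j [ 0.52  0.43 -0.63  0.   -0.52 -0.52]
```

View pics/w3.png

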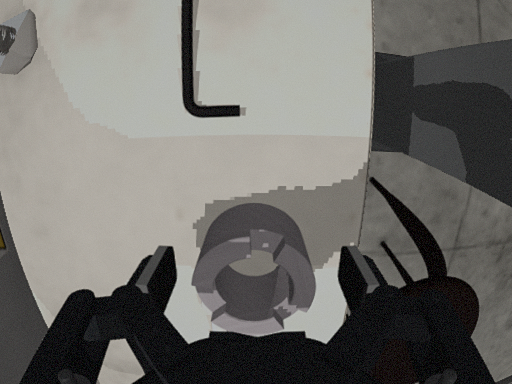

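View pics/r3.png

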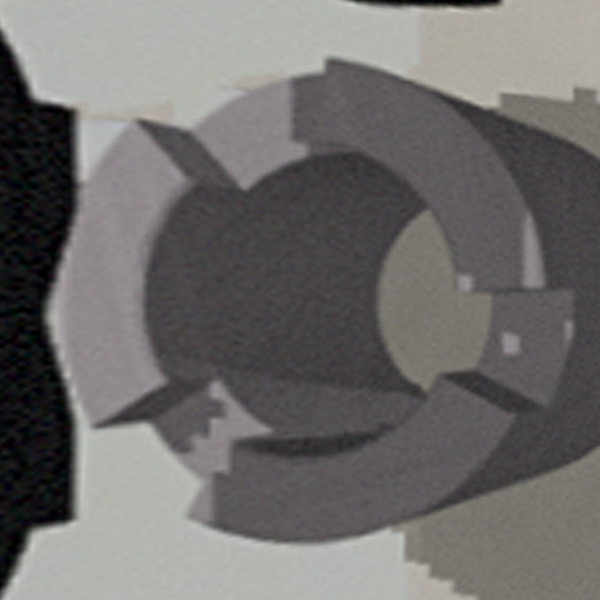

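```bash
cat >> h.py <<'E'
from scipy.optimize import least_squares
def fit6(px,X0,Y0,half,N=600):
    "px: wideL,wideR,AU,AL,BU,BL outer corners in ortho image (right=-y, up=+x)"
    px=np.array(px,float); s=N/(2*half)
    W=np.c_[X0+half-px[:,1]/s, Y0+half-px[:,0]/s]
    def mod(q,full=False):
        c=q[:2];y=q[2];hw,hn=q[3],q[4]
        an=np.array([y+hw,y-hw,y-2*np.pi/3+hn,y-2*np.pi/3-hn,y+2*np.pi/3-hn,y+2*np.pi/3+hn])
        return (c+28*np.c_[np.cos(an),np.sin(an)]-W).ravel()
    r=least_squares(mod,[X0,Y0,0.0,.4,.25]); print("centre",r.x[:2].round(2),"yaw",np.degrees(r.x[2]).round(2),"half",np.degrees(r.x[3:]).round(1),"res",r.fun.reshape(-1,2).round(2).tolist()); return r.x
E
python3 -c "
from h import *
fit6([(135,120),(327,58),(545,285),(515,412),(95,427),(190,517)],463.5,82.8,34)"
```

```text
centre [463.62  82.82] yaw 17.84 half [24.5 15.6] res [[0.4, 0.19], [0.5, -0.19], [0.08, -0.16], [-0.21, -0.4], [-0.44, 0.46], [-0.32, 0.09]]
```

>>> apply_moves --steps '[{"hand":1,"xyz":[-0.1,0.1,0],"delta_rot":[0,0,0]},{"hand":0.8,"xyz":[-0.1,0.1,0],"delta_rot":[0,0,0]},{"hand":0.6,"xyz":[-0.1,0.1,0],"delta_rot":[0,0,0]},{"hand":0.4,"xyz":[-0.1,0.1,0],"delta_rot":[0,0,0]},{"hand":0.4,"xyz":[-0.1,0.1,0],"delta_rot":[0,0,0]},{"hand":0.4,"xyz":[-0.1,0.1,0],"delta_rot":[0,0,0]},{"hand":0.4,"xyz":[-0.1,0.1,0],"delta_rot":[0,0,0]}]'

```text
clock: 4.83
position: [464.5, 83.0, 34.9]
ee_rot: [0.0, 1.0, 0.001, 0.002]
contact_force: [-0.7, 0.4, 6.5]
gripper_width: 55.0
```

```bash
python3 - <<'E'
from h import *
s,M=st()
p=snap("w4")
a=rectify(p,46,463.5,82.8,34,9)
a=cv2.resize(a,(600,600));cv2.imwrite("pics/r4.png",a)
E
```

```text
t 4.83 pos [464.55  82.95  34.86] yaw 179.97 zax [ 0.003   0.0014 -1.    ] F [-0.7  0.4  6.5] T [0.04 0.3  0.1 ] w 55.0 j [ 0.52  0.42 -0.62  0.   -0.52 -0.52]
```

View pics/r4.png

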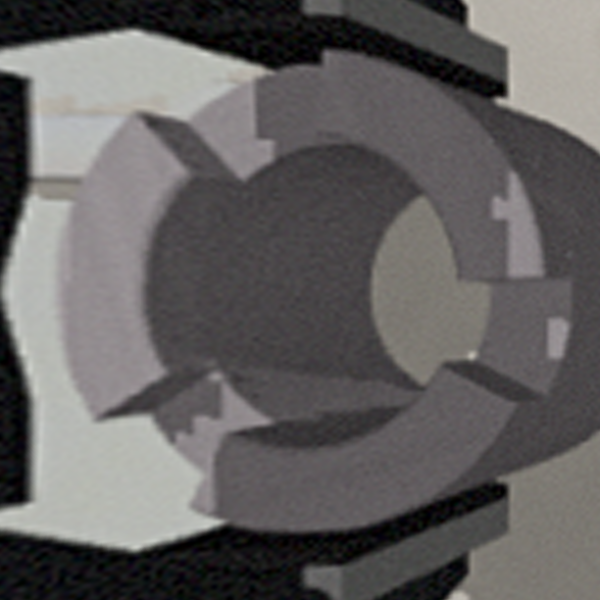

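```bash
python3 -c "
from h import *
fit6([(137,113),(323,52),(543,277),(518,402),(98,420),(190,508)],463.5,82.8,34)"
```

```text
centre [464.48  82.78] yaw 18.16 half [24.  15.2] res [[0.56, 0.28], [0.73, -0.24], [0.03, -0.43], [-0.19, -0.25], [-0.65, 0.58], [-0.48, 0.06]]
```

>>> apply_moves --steps '[{"hand":0.4,"xyz":[0,0,-1],"delta_rot":[0,0,0]},{"hand":0.4,"xyz":[0,0,-4],"delta_rot":[0,0,0]},{"hand":0.4,"xyz":[0,0,-7],"delta_rot":[0,0,0]},{"hand":0.4,"xyz":[0,0,-7],"delta_rot":[0,0,0]}]'

```text
clock: 5.22
position: [466.5, 83.8, 108.3]
ee_rot: [-0.0, 1.0, 0.002, 0.005]
contact_force: [0.8, 1.1, -3.9]
gripper_width: 54.7
```

```bash
python3 - <<'E'
from h import *
s,M=st()
p=snap("w5")
z=s["position"][2]-33.3+46
a=rectify(p,z,s["position"][0],s["position"][1],34,9)
a=cv2.resize(a,(600,600));cv2.imwrite("pics/r5.png",a)
E
```

```text
t 5.22 pos [466.51  83.81 108.34] yaw -179.99 zax [ 0.0101  0.0045 -0.9999] F [ 0.8  1.1 -3.9] T [ 0.17 -0.21  0.04] w 54.7 j [ 0.52  0.3  -0.55  0.   -0.71 -0.52]
```

View pics/r5.png

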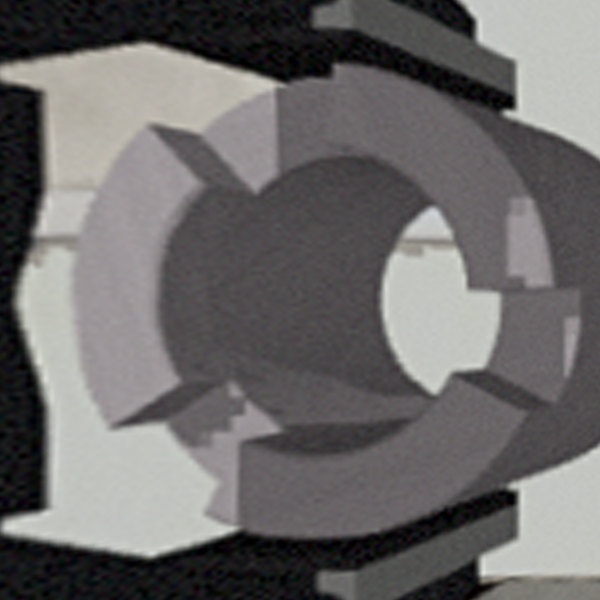

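>>> apply_moves --steps '[{"hand":0.4,"xyz":[-0.4,2,0],"delta_rot":[0,0,0.03]},{"hand":0.4,"xyz":[-1,5,0],"delta_rot":[0,0,0.1]},{"hand":0.4,"xyz":[-1.7,8.5,0],"delta_rot":[0,0,0.15]},{"hand":0.4,"xyz":[-2.4,12,0],"delta_rot":[0,0,0.2]},{"hand":0.4,"xyz":[-3,15.5,0],"delta_rot":[0,0,0.25]},{"hand":0.4,"xyz":[-3.7,19,0],"delta_rot":[0,0,0.285]},{"hand":0.4,"xyz":[-4.3,22,0],"delta_rot":[0,0,0.285]},{"hand":0.4,"xyz":[-4.7,24,0],"delta_rot":[0,0,0.285]},{"hand":0.4,"xyz":[-4.8,24.9,0],"delta_rot":[0,0,0.285]},{"hand":0.4,"xyz":[-4.8,24.9,0],"delta_rot":[0,0,0.285]},{"hand":0.4,"xyz":[-4.8,24.9,0],"delta_rot":[0,0,0.285]},{"hand":0.4,"xyz":[-4.8,24.9,0],"delta_rot":[0,0,0.285]}]'

```text
clock: 6.27
position: [510.8, 329.7, 102.3]
ee_rot: [0.143, 0.99, -0.001, -0.001]
contact_force: [0.2, 0.1, -3.3]
gripper_width: 54.7
```

>>> apply_moves --steps '[{"hand":0.4,"xyz":[0,0,0],"delta_rot":[0,0,0]},{"hand":0.4,"xyz":[0,0,0],"delta_rot":[0,0,0]},{"hand":0.4,"xyz":[0,0,0],"delta_rot":[0,0,0]}]'

```text
clock: 6.52
position: [511.8, 330.6, 103.5]
ee_rot: [0.143, 0.99, 0.0, -0.0]
contact_force: [0.6, 0.4, -3.4]
gripper_width: 55.0
```

```bash
python3 - <<'E'
from h import *
s,M=st()
p=snap("w6")
x,y,zz=s["position"]
a=cv2.resize(rectify(p,zz-34.9+46,x,y,34,9),(400,400));b=cv2.resize(rectify(p,12,511.8,331.9,50,9),(400,400))
cv2.imwrite("pics/r6.png",np.hstack([a,b]))
q=get_image("side");cv2.imwrite("pics/s6.png",q["frame"])
print([(np.round(d["xyz"],1).tolist(),round(d["confidence"],2)) for d in nets.pinpoint(q,"barrel_mid")][:3])
E
```

```text
t 6.52 pos [511.79 330.58 103.54] yaw 163.56 zax [-0.e+00  1.e-04 -1.e+00] F [ 0.6  0.4 -3.4] T [-0.03 -0.07  0.06] w 55.0 j [ 0.84  0.5  -0.22 -0.   -0.85 -1.13]
[([752.8, 317.1, 27.1], 0.84), ([511.4, 330.6, 95.3], 0.67)]
```

View pics/r6.png

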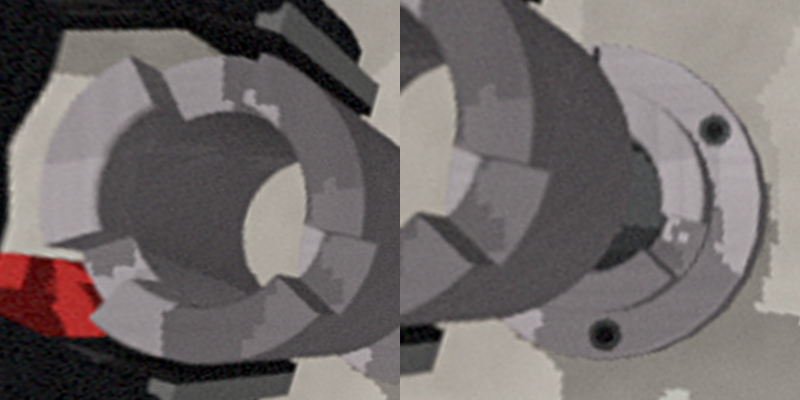

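View pics/s6.png

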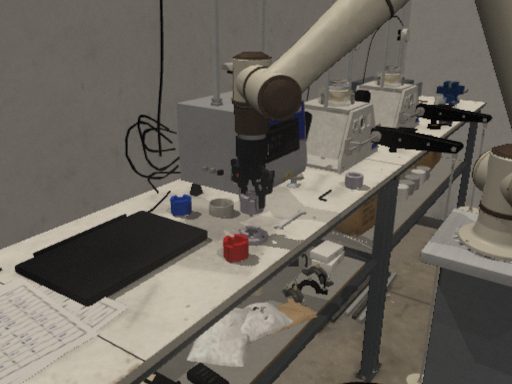

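```bash
python3 -c "
from h import *
fit6([(130,58),(262,54),(362,237),(333,314),(48,245),(91,316)],511.79,330.58,34,400)"
```

```text
centre [511.65 329.86] yaw 2.18 half [24.5 14.5] res [[0.74, -0.05], [0.95, -0.8], [-0.3, -0.42], [0.38, 1.2], [-0.99, 0.12], [-0.79, -0.04]]
```

>>> apply_moves --steps '[{"hand":0.4,"xyz":[0.04,0.15,0.5],"delta_rot":[0,0,0]},{"hand":0.4,"xyz":[0.04,0.15,1.5],"delta_rot":[0,0,0]},{"hand":0.4,"xyz":[0.04,0.15,2.5],"delta_rot":[0,0,0]},{"hand":0.4,"xyz":[0.04,0.15,3.3],"delta_rot":[0,0,0]},{"hand":0.4,"xyz":[0.04,0.15,3.9],"delta_rot":[0,0,0]},{"hand":0.4,"xyz":[0.04,0.15,4.1],"delta_rot":[0,0,0]},{"hand":0.4,"xyz":[0.04,0.15,4.1],"delta_rot":[0,0,0]},{"hand":0.4,"xyz":[0.04,0.15,4.1],"delta_rot":[0,0,0]},{"hand":0.4,"xyz":[0.04,0.15,4.1],"delta_rot":[0,0,0]},{"hand":0.4,"xyz":[0.04,0.15,4.1],"delta_rot":[0,0,0]}]'

```text
clock: 7.5
position: [512.1, 333.3, 62.9]
ee_rot: [0.142, 0.99, 0.0, 0.0]
contact_force: [-0.4, -0.7, -3.2]
gripper_width: 54.7
```

```bash
python3 - <<'E'
from h import *
s,M=st()
p=snap("w7")
x,y,zz=s["position"]
a=cv2.resize(rectify(p,zz-34.9+46,x,y,34,9),(400,400));b=cv2.resize(rectify(p,12,511.8,331.9,50,9),(400,400))
cv2.imwrite("pics/r7.png",np.hstack([a,b]))
E
```

```text
t 7.5 pos [512.1  333.26  62.89] yaw 163.62 zax [ 9.e-04  8.e-04 -1.e+00] F [-0.4 -0.7 -3.2] T [ 0.04 -0.02  0.03] w 54.7 j [ 0.84  0.55 -0.25  0.   -0.77 -1.13]
```

View pics/r7.png

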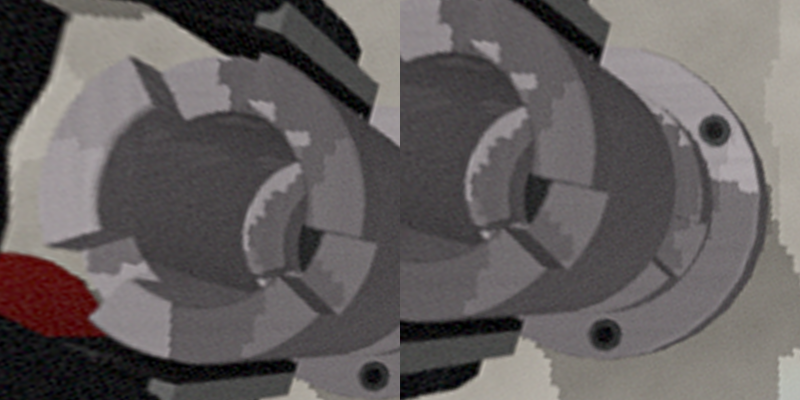

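>>> apply_moves --steps '[{"hand":0.4,"xyz":[0,0,0.1],"delta_rot":[0,0,0]},{"hand":0.4,"xyz":[0,0,0.25],"delta_rot":[0,0,0]},{"hand":0.4,"xyz":[0,0,0.4],"delta_rot":[0,0,0]},{"hand":0.4,"xyz":[0,0,0.4],"delta_rot":[0,0,0]},{"hand":0.4,"xyz":[0,0,0.4],"delta_rot":[0,0,0]}]'

```text
clock: 7.97
position: [511.7, 332.9, 58.1]
ee_rot: [0.143, 0.99, -0.0, -0.0]
contact_force: [-0.4, 0.1, -3.6]
gripper_width: 54.7
```

```bash
python3 - <<'E'
from h import *
for i in range(4):
    s,M=st(); p=get_image("wrist"); print(np.round(p["origin"],2), np.round(M.T@(np.array(p["origin"])-s["position"]),2))
E
```

```text
t 7.97 pos [511.74 332.89  58.11] yaw 163.61 zax [-3.e-04 -3.e-04 -1.e+00] F [-0.4  0.1 -3.6] T [-0.01  0.01  0.03] w 54.7 j [ 0.84  0.56 -0.25 -0.   -0.76 -1.13]
[489.06 256.14 178.37] [   0.13  -80.08 -120.23]
t 8.02 pos [511.82 332.96  58.24] yaw 163.62 zax [-1.e-04 -1.e-04 -1.e+00] F [-0.1 -0.1 -3.4] T [-0.   -0.03 -0.03] w 54.7 j [ 0.84  0.56 -0.25  0.   -0.76 -1.13]
[489.11 256.18 178.45] [   0.14  -80.08 -120.2 ]
t 8.07 pos [511.85 332.98  58.28] yaw 163.61 zax [ 0. -0. -1.] F [ 0.9  0.3 -3.3] T [-0.02  0.02 -0.02] w 54.6 j [ 0.84  0.56 -0.25  0.   -0.76 -1.13]
[489.13 256.21 178.51] [   0.14  -80.06 -120.23]
t 8.12 pos [511.85 332.99  58.32] yaw 163.62 zax [ 1.e-04 -0.e+00 -1.e+00] F [ 0.1  0.5 -3.1] T [ 0.   -0.    0.02] w 54.8 j [ 0.84  0.56 -0.25  0.   -0.76 -1.13]
[489.14 256.23 178.54] [ 1.2000e-01 -8.0050e+01 -1.2022e+02]
```

>>> apply_moves --steps '[{"hand":0.4,"xyz":[-0.01,-0.04,0.1],"delta_rot":[0,0,0]},{"hand":0.4,"xyz":[-0.01,-0.04,0.2],"delta_rot":[0,0,0]},{"hand":0.4,"xyz":[-0.01,-0.04,0.3],"delta_rot":[0,0,0]},{"hand":0.4,"xyz":[-0.01,-0.04,0.3],"delta_rot":[0,0,0]}]'

```text
clock: 8.5
position: [511.7, 332.4, 55.0]
ee_rot: [0.143, 0.99, -0.0, -0.0]
contact_force: [0.3, -0.6, -3.2]
gripper_width: 54.7
```

>>> apply_moves --steps '[{"hand":0.4,"xyz":[0,0,0.1],"delta_rot":[0,0,0]},{"hand":0.4,"xyz":[0,0,0.2],"delta_rot":[0,0,0]},{"hand":0.4,"xyz":[0,0,0.2],"delta_rot":[0,0,0]}]'

```text
clock: 8.75
position: [511.7, 332.4, 53.0]
ee_rot: [0.143, 0.99, -0.0, -0.0]
contact_force: [-0.7, -0.9, -3.8]
gripper_width: 54.7
```

Lugs are in the notches (already below the ring top, no contact force). Finish.

>>> apply_moves --steps '[{"hand":0.4,"xyz":[0,0,0.1],"delta_rot":[0,0,0]},{"hand":0.4,"xyz":[0,0,0.2],"delta_rot":[0,0,0]},{"hand":0.4,"xyz":[0,0,0.2],"delta_rot":[0,0,0]}]'

```text
clock: 9.0
position: [511.8, 332.5, 51.2]
ee_rot: [0.142, 0.99, -0.0, -0.0]
contact_force: [-0.3, -0.1, -4.1]
gripper_width: 55.1
```

>>> apply_moves --steps '[{"hand":0.4,"xyz":[0,0,0.05],"delta_rot":[0,0,0]},{"hand":0.4,"xyz":[0,0,0.1],"delta_rot":[0,0,0]},{"hand":0.4,"xyz":[0,0,0.1],"delta_rot":[0,0,0]}]'

```text
clock: 9.25
position: [511.8, 332.6, 51.0]
ee_rot: [0.142, 0.99, 0.0, 0.0]
contact_force: [-2.8, -0.5, 1.4]
gripper_width: 54.7
```

>>> apply_moves --steps '[{"hand":0.7,"xyz":[0,0,0],"delta_rot":[0,0,0]},{"hand":1,"xyz":[0,0,0],"delta_rot":[0,0,0]},{"hand":1,"xyz":[0,0,0],"delta_rot":[0,0,0]},{"hand":1,"xyz":[0,0,0],"delta_rot":[0,0,0]},{"hand":1,"xyz":[0,0,-1],"delta_rot":[0,0,0]},{"hand":1,"xyz":[0,0,-4],"delta_rot":[0,0,0]},{"hand":1,"xyz":[0,0,-8],"delta_rot":[0,0,0]},{"hand":1,"xyz":[0,0,-12],"delta_rot":[0,0,0]},{"hand":1,"xyz":[0,0,-12],"delta_rot":[0,0,0]},{"hand":1,"xyz":[0,0,-12],"delta_rot":[0,0,0]}]'

```text
clock: 10.08
position: [513.1, 333.8, 174.6]
ee_rot: [0.142, 0.99, 0.003, 0.002]
contact_force: [-0.6, -0.2, -0.4]
gripper_width: 85.2
```

```bash
python3 - <<'E'
from h import *
s,M=st()
p=snap("w8")
a=cv2.resize(rectify(p,62,511.8,331.9,34,9),(400,400));b=cv2.resize(rectify(p,12,511.8,331.9,50,9),(400,400))
cv2.imwrite("pics/r8.png",np.hstack([a,b]))
for l in ["barrel_mid","barrel_top"]:print([(np.round(d["xyz"],1).tolist(),round(d["confidence"],2)) for d in nets.pinpoint(p,l)][:3])
q=get_image("side");f=q["frame"][150:280,180:330];cv2.imwrite("pics/s8.png",cv2.resize(f,None,fx=4,fy=4,interpolation=cv2.INTER_CUBIC))
E
```

```text
t 10.08 pos [513.09 333.83 174.58] yaw 163.63 zax [ 0.0058  0.0059 -1.    ] F [-0.6 -0.2 -0.4] T [-0.03  0.06 -0.02] w 85.2 j [ 0.84  0.42 -0.14  0.   -1.   -1.13]
[([510.6, 329.8, 42.7], 0.68), ([753.5, 315.9, 29.4], 0.67), ([485.5, 439.1, 27.6], 0.57)]
[([480.4, 432.1, 45.0], 0.86), ([753.9, 318.7, 47.1], 0.64), ([508.4, 331.0, 61.7], 0.58)]
```

View pics/r8.png

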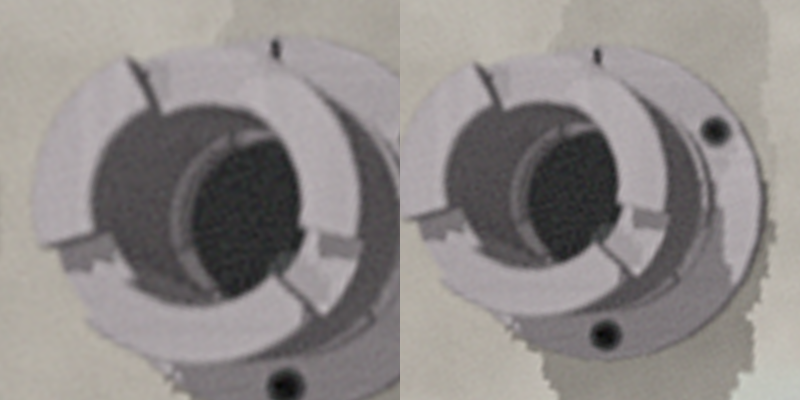

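View pics/s8.png

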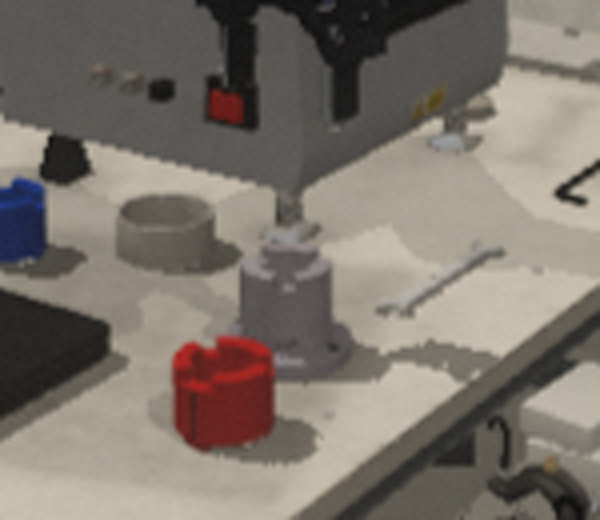

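```bash
python3 -c "
from h import *
fit6([(128,60),(258,58),(360,240),(322,320),(42,246),(90,320)],511.8,331.9,34,400)"
```

```text
centre [511.02 331.91] yaw 1.68 half [24.  15.7] res [[0.64, -0.08], [0.97, -0.78], [-0.12, -0.11], [0.17, 0.61], [-0.69, 0.07], [-0.97, 0.29]]
```

>>> apply_moves --steps '[{"hand":1,"xyz":[0,-2,0],"delta_rot":[0,0,0]},{"hand":1,"xyz":[2,-7,0],"delta_rot":[0,0,0]},{"hand":1,"xyz":[5,-12,0],"delta_rot":[0,0,0]},{"hand":1,"xyz":[-8.3,-48,0],"delta_rot":[0,0,-0.285]},{"hand":1,"xyz":[-8.3,-48,0],"delta_rot":[0,0,-0.285]},{"hand":1,"xyz":[-8.3,-48,0],"delta_rot":[0,0,-0.285]},{"hand":1,"xyz":[-8.3,-48,0],"delta_rot":[0,0,-0.285]},{"hand":1,"xyz":[-8.3,-48,0],"delta_rot":[0,0,-0.285]},{"hand":1,"xyz":[-8.3,-48,0],"delta_rot":[0,0,-0.285]},{"hand":1,"xyz":[-8.3,-48,0],"delta_rot":[0,0,-0.285]},{"hand":1,"xyz":[-8.3,-48,0],"delta_rot":[0,0,-0.285]},{"hand":1,"xyz":[-8.3,-48,0],"delta_rot":[0,0,-0.285]}]'

```text
clock: 11.28
position: [454.6, -122.6, 169.4]
ee_rot: [0.0, 1.0, -0.0, -0.001]
contact_force: [1.9, 0.8, -0.2]
gripper_width: 85.6
```

>>> apply_moves --steps '[{"hand":1,"xyz":[0,-2.8,0],"delta_rot":[0,0,0]},{"hand":1,"xyz":[0,-2.8,0],"delta_rot":[0,0,0]},{"hand":1,"xyz":[0,-2.8,0],"delta_rot":[0,0,0]}]'

```text
clock: 11.53
position: [454.7, -150.0, 169.0]
ee_rot: [0.002, 1.0, 0.0, -0.001]
contact_force: [1.2, 0.6, -1.3]
gripper_width: 85.5
```

```bash
python3 - <<'E'
from h import *
s,M=st()
p=snap("w9")
for l in ["collar","collar_mid"]:print([(np.round(d["xyz"],1).tolist(),round(d["confidence"],2)) for d in nets.pinpoint(p,l)][:3])
a=cv2.resize(rectify(p,40,457,-152,34,9),(400,400))
cv2.imwrite("pics/r9.png",np.hstack([a,cv2.resize(p["frame"],(400,400))]))
E
```

```text
t 11.53 pos [ 454.69 -150.05  169.04] yaw 179.73 zax [-0.003  0.    -1.   ] F [ 1.2  0.6 -1.3] T [0.01 0.02 0.02] w 85.5 j [ 0.02  0.22 -0.46 -0.   -0.89 -0.03]
[]
[([453.7, -156.6, 23.9], 0.78)]
```

View pics/r9.png

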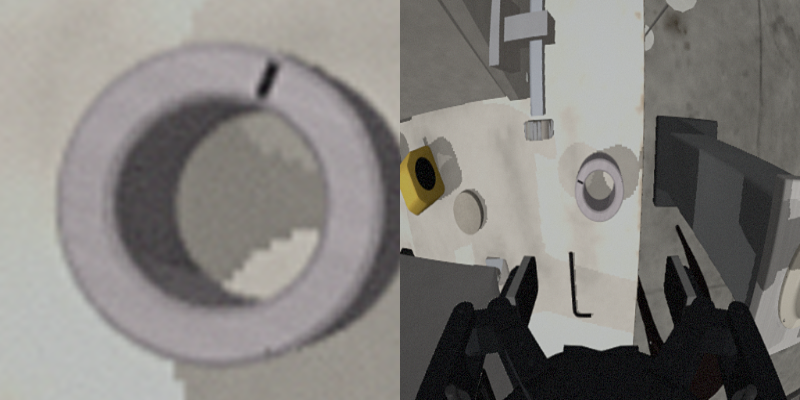

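>>> apply_moves --steps '[{"hand":1,"xyz":[-0.16,-0.55,3.5],"delta_rot":[0,0,0]},{"hand":1,"xyz":[-0.16,-0.55,7],"delta_rot":[0,0,0]},{"hand":1,"xyz":[-0.16,-0.55,10.5],"delta_rot":[0,0,0]},{"hand":1,"xyz":[-0.16,-0.55,12.8],"delta_rot":[0,0,0]},{"hand":1,"xyz":[-0.16,-0.55,13.5],"delta_rot":[0,0,0]},{"hand":1,"xyz":[-0.16,-0.55,13.5],"delta_rot":[0,0,0]},{"hand":1,"xyz":[-0.16,-0.55,13.5],"delta_rot":[0,0,0]},{"hand":1,"xyz":[-0.16,-0.55,13.5],"delta_rot":[0,0,0]}]'

```text
clock: 12.35
position: [458.7, -153.7, 36.9]
ee_rot: [-0.0, 1.0, -0.0, 0.002]
contact_force: [-0.0, -1.0, 0.4]
gripper_width: 85.5
```

```bash
python3 - <<'E'
from h import *
s,M=st()
p=snap("w10")
a=cv2.resize(rectify(p,40,456.3,-155.6,34,9),(600,600))
cv2.imwrite("pics/r10.png",a)
E
```

```text
t 12.35 pos [ 458.66 -153.71   36.9 ] yaw -179.98 zax [ 3.5e-03 -2.0e-04 -1.0e+00] F [-0.  -1.   0.4] T [-0.03 -0.01  0.  ] w 85.5 j [ 0.01  0.43 -0.59  0.   -0.54 -0.01]
```

View pics/r10.png

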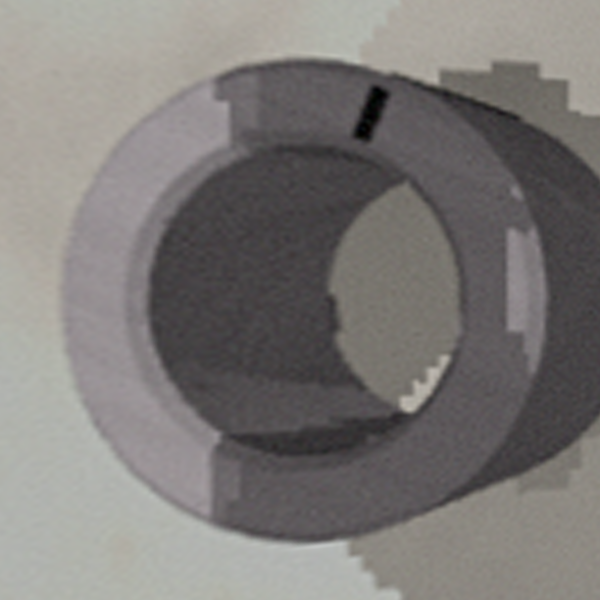

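>>> apply_moves --steps '[{"hand":1,"xyz":[0.12,-0.22,0.1],"delta_rot":[0,0,0]},{"hand":1,"xyz":[0.12,-0.22,0.1],"delta_rot":[0,0,0]},{"hand":0.8,"xyz":[0.12,-0.22,0.1],"delta_rot":[0,0,0]},{"hand":0.6,"xyz":[0.12,-0.22,0.1],"delta_rot":[0,0,0]},{"hand":0.4,"xyz":[0.12,-0.22,0.1],"delta_rot":[0,0,0]},{"hand":0.4,"xyz":[0.12,-0.22,0.1],"delta_rot":[0,0,0]},{"hand":0.4,"xyz":[0.12,-0.22,0.1],"delta_rot":[0,0,0]},{"hand":0.4,"xyz":[0.12,-0.22,0.1],"delta_rot":[0,0,0]}]'

```text
clock: 13.07
position: [456.3, -156.4, 35.2]
ee_rot: [0.0, 1.0, -0.0, 0.0]
contact_force: [-1.4, 0.6, 6.1]
gripper_width: 54.9
```

```bash
python3 - <<'E'
from h import *
s,M=st()
p=snap("w11")
a=cv2.resize(rectify(p,40,s["position"][0],s["position"][1],34,9),(600,600))
cv2.imwrite("pics/r11.png",a)
E
```

```text
t 13.07 pos [ 456.3  -156.44   35.17] yaw 179.95 zax [ 8.e-04 -3.e-04 -1.e+00] F [-1.4  0.6  6.1] T [ 0.1   0.3  -0.09] w 54.9 j [ 0.01  0.44 -0.6   0.   -0.54 -0.01]
```

View pics/r11.png

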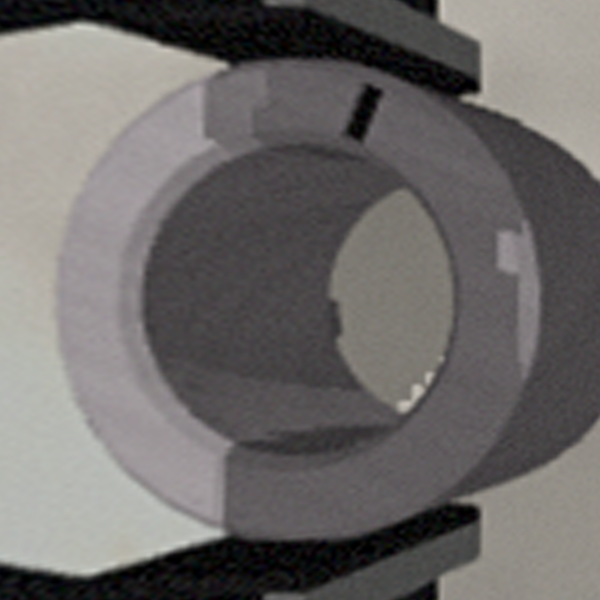

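>>> apply_moves --steps '[{"hand":0.4,"xyz":[0,0,-1],"delta_rot":[0,0,0]},{"hand":0.4,"xyz":[0,0,-3.5],"delta_rot":[0,0,0]},{"hand":0.4,"xyz":[0,0,-7],"delta_rot":[0,0,0]},{"hand":0.4,"xyz":[0,0,-10],"delta_rot":[0,0,0]},{"hand":0.4,"xyz":[0,0,-12],"delta_rot":[0,0,0]},{"hand":0.4,"xyz":[-0.2,2,-12],"delta_rot":[0,0,0]},{"hand":0.4,"xyz":[-0.6,5,-12],"delta_rot":[0,0,-0.05]},{"hand":0.4,"xyz":[-1,8.5,-12],"delta_rot":[0,0,-0.1]},{"hand":0.4,"xyz":[-1.4,12,-12],"delta_rot":[0,0,-0.15]},{"hand":0.4,"xyz":[-1.8,16,-12],"delta_rot":[0,0,-0.2]},{"hand":0.4,"xyz":[-2.3,20,-12],"delta_rot":[0,0,-0.25]},{"hand":0.4,"xyz":[-2.7,24,-12],"delta_rot":[0,0,-0.3]}]'

```text
clock: 14.12
position: [482.1, 85.1, 153.5]
ee_rot: [-0.15, 0.989, -0.0, -0.001]
contact_force: [1.4, -0.3, -3.8]
gripper_width: 55.1
```

```bash
python3 - <<'E'
from h import *
s,M=st()
print(M.T@(np.array([511.6,331.9,155])-s["position"]))
E
```

```text
t 14.12 pos [482.09  85.11 153.48] yaw -162.77 zax [-2.2e-03 -5.0e-04 -1.0e+00] F [ 1.4 -0.3 -3.8] T [-0.01 -0.18  0.04] w 55.1 j [ 0.51  0.26 -0.46 -0.   -0.86 -0.21]
[-101.27339128  226.97874218   -1.70345434]
```

>>> apply_moves --steps '[{"hand":0.4,"xyz":[-1.5,3.4,0],"delta_rot":[0,0,-0.03]},{"hand":0.4,"xyz":[-3,6.8,0],"delta_rot":[0,0,-0.072]},{"hand":0.4,"xyz":[-4.6,10.2,0],"delta_rot":[0,0,-0.072]},{"hand":0.4,"xyz":[-6.1,13.6,0],"delta_rot":[0,0,-0.072]},{"hand":0.4,"xyz":[-7.6,17,0],"delta_rot":[0,0,-0.072]},{"hand":0.4,"xyz":[-8.9,20,0],"delta_rot":[0,0,-0.072]},{"hand":0.4,"xyz":[-9.7,21.7,0],"delta_rot":[0,0,-0.072]},{"hand":0.4,"xyz":[-10.1,22.7,0],"delta_rot":[0,0,-0.072]},{"hand":0.4,"xyz":[-10.1,22.7,0],"delta_rot":[0,0,-0.072]},{"hand":0.4,"xyz":[-10.1,22.7,0],"delta_rot":[0,0,-0.072]},{"hand":0.4,"xyz":[-10.1,22.7,0],"delta_rot":[0,0,-0.072]},{"hand":0.4,"xyz":[-10.1,22.7,0],"delta_rot":[0,0,-0.072]}]'

```text
clock: 15.12
position: [512.6, 328.7, 154.1]
ee_rot: [-0.184, 0.983, -0.0, -0.001]
contact_force: [0.9, 0.8, -3.5]
gripper_width: 55.0
```

>>> apply_moves --steps '[{"hand":0.4,"xyz":[0,0,0],"delta_rot":[0,0,0]},{"hand":0.4,"xyz":[0,0,0],"delta_rot":[0,0,0]},{"hand":0.4,"xyz":[0,0,0],"delta_rot":[0,0,0]},{"hand":0.4,"xyz":[0,0,0],"delta_rot":[0,0,0]}]'

```text
clock: 15.45
position: [512.9, 330.0, 154.5]
ee_rot: [-0.184, 0.983, 0.0, 0.0]
contact_force: [0.7, -0.1, -4.7]
gripper_width: 55.2
```

```bash
python3 - <<'E'
from h import *
s,M=st()
p=snap("w12")
x,y,z=s["position"]
print(M.T@(np.array([511.6,331.9,103])-s["position"]))
a=cv2.resize(rectify(p,z-35.2+40,x,y,34,9),(400,400));b=cv2.resize(rectify(p,62,511.6,332,34,9),(400,400))
cv2.imwrite("pics/r12.png",np.hstack([a,b]))
E
```

```text
t 15.45 pos [512.93 330.02 154.51] yaw -158.77 zax [ 1.e-04  2.e-04 -1.e+00] F [ 0.7 -0.1 -4.7] T [-0.03  0.04  0.02] w 55.2 j [ 0.84  0.44 -0.16 -0.   -0.96 -0.47]
[ 0.563704    2.22603931 51.5117063 ]
```

View pics/r12.png

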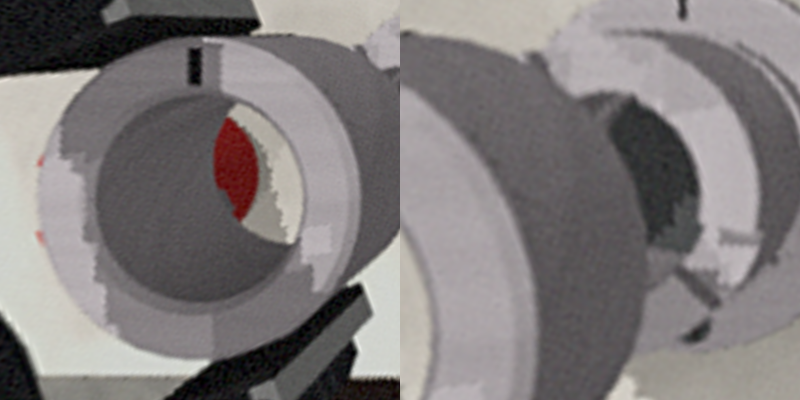

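View pics/w12.png

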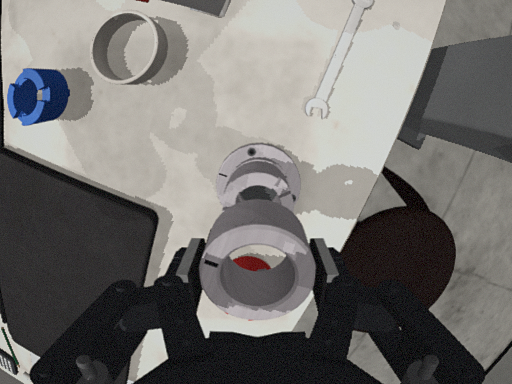

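>>> apply_moves --steps '[{"hand":0.4,"xyz":[0.06,0.22,0.5],"delta_rot":[0,0,0]},{"hand":0.4,"xyz":[0.06,0.22,1.5],"delta_rot":[0,0,0]},{"hand":0.4,"xyz":[0.06,0.22,2.5],"delta_rot":[0,0,0]},{"hand":0.4,"xyz":[0.06,0.22,3.5],"delta_rot":[0,0,0]},{"hand":0.4,"xyz":[0.06,0.22,4.3],"delta_rot":[0,0,0]},{"hand":0.4,"xyz":[0.06,0.22,4.8],"delta_rot":[0,0,0]},{"hand":0.4,"xyz":[0.06,0.22,5],"delta_rot":[0,0,0]},{"hand":0.4,"xyz":[0.06,0.22,5],"delta_rot":[0,0,0]},{"hand":0.4,"xyz":[0.06,0.22,5],"delta_rot":[0,0,0]},{"hand":0.4,"xyz":[0.06,0.22,5],"delta_rot":[0,0,0]},{"hand":0.4,"xyz":[0.06,0.22,5],"delta_rot":[0,0,0]},{"hand":0.4,"xyz":[0.06,0.22,5],"delta_rot":[0,0,0]}]'

```text
clock: 16.5
position: [511.7, 332.3, 104.8]
ee_rot: [-0.184, 0.983, 0.0, 0.0]
contact_force: [0.4, 0.2, -3.3]
gripper_width: 55.2
```

```bash
python3 - <<'E'
from h import *
s,M=st()
p=snap("w13")
x,y,z=s["position"]
print(M.T@(np.array([511.6,331.9,95.2])-s["position"]))
a=cv2.resize(rectify(p,z-35.2+40,x,y,34,9),(400,400));b=cv2.resize(rectify(p,62,511.6,332,34,9),(400,400))
cv2.imwrite("pics/r13.png",np.hstack([a,b]))
E
```

```text
t 16.5 pos [511.69 332.34 104.85] yaw -158.74 zax [ 7.e-04  7.e-04 -1.e+00] F [ 0.4  0.2 -3.3] T [-0.03  0.01 -0.02] w 55.2 j [ 0.84  0.5  -0.22  0.   -0.86 -0.47]
[ 0.25518378 -0.38511281  9.64571824]
```

View pics/r13.png

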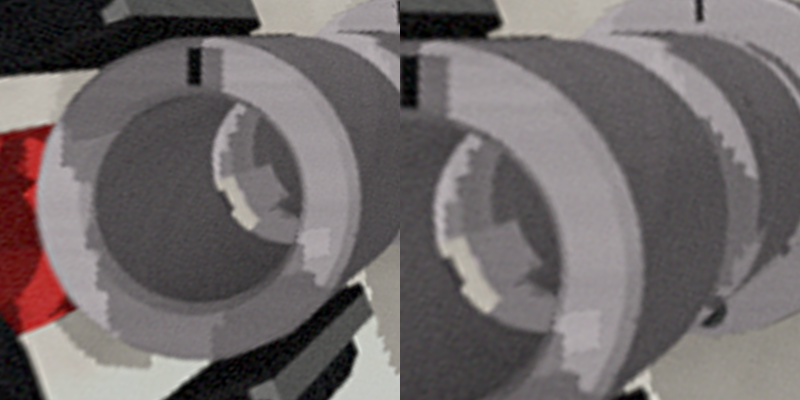

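>>> apply_moves --steps '[{"hand":0.4,"xyz":[0.01,-0.02,0.15],"delta_rot":[0,0,0]},{"hand":0.4,"xyz":[0.01,-0.02,0.3],"delta_rot":[0,0,0]},{"hand":0.4,"xyz":[0.01,-0.02,0.45],"delta_rot":[0,0,0]},{"hand":0.4,"xyz":[0.01,-0.02,0.6],"delta_rot":[0,0,0]},{"hand":0.4,"xyz":[0.01,-0.02,0.7],"delta_rot":[0,0,0]},{"hand":0.4,"xyz":[0.01,-0.02,0.7],"delta_rot":[0,0,0]},{"hand":0.4,"xyz":[0.01,-0.02,0.7],"delta_rot":[0,0,0]}]'

```text
clock: 17.13
position: [511.5, 331.9, 97.1]
ee_rot: [-0.184, 0.983, -0.0, -0.0]
contact_force: [0.6, -0.8, -3.8]
gripper_width: 55.2
```

>>> apply_moves --steps '[{"hand":0.4,"xyz":[0,0,0.1],"delta_rot":[0,0,0]},{"hand":0.4,"xyz":[0,0,0.2],"delta_rot":[0,0,0]},{"hand":0.4,"xyz":[0,0,0.2],"delta_rot":[0,0,0]},{"hand":0.4,"xyz":[0,0,0.2],"delta_rot":[0,0,0]}]'

```text
clock: 17.47
position: [511.4, 331.9, 95.2]
ee_rot: [-0.184, 0.983, -0.0, -0.0]
contact_force: [0.0, 0.6, -3.8]
gripper_width: 55.0
```

>>> apply_moves --steps '[{"hand":0.4,"xyz":[0,0,0.1],"delta_rot":[0,0,0]},{"hand":0.4,"xyz":[0,0,0.2],"delta_rot":[0,0,0]},{"hand":0.4,"xyz":[0,0,0.2],"delta_rot":[0,0,0]},{"hand":0.4,"xyz":[0,0,0.2],"delta_rot":[0,0,0]}]'

```text
clock: 17.8
position: [511.4, 331.9, 93.2]
ee_rot: [-0.184, 0.983, -0.0, -0.0]
contact_force: [0.7, 0.3, -5.3]
gripper_width: 54.6
```

>>> apply_moves --steps '[{"hand":0.4,"xyz":[0,0,0.1],"delta_rot":[0,0,0]},{"hand":0.4,"xyz":[0,0,0.15],"delta_rot":[0,0,0]},{"hand":0.4,"xyz":[0,0,0.15],"delta_rot":[0,0,0]},{"hand":0.4,"xyz":[0,0,0.15],"delta_rot":[0,0,0]}]'

```text
clock: 18.13
position: [511.5, 331.9, 91.8]
ee_rot: [-0.184, 0.983, -0.0, -0.0]
contact_force: [-0.1, 0.4, -3.6]
gripper_width: 55.1
```

>>> apply_moves --steps '[{"hand":0.4,"xyz":[0,0,0.05],"delta_rot":[0,0,0]},{"hand":0.4,"xyz":[0,0,0.08],"delta_rot":[0,0,0]},{"hand":0.4,"xyz":[0,0,0.08],"delta_rot":[0,0,0]},{"hand":0.4,"xyz":[0,0,0.08],"delta_rot":[0,0,0]}]'

```text
clock: 18.47
position: [511.6, 332.0, 91.3]
ee_rot: [-0.184, 0.983, 0.0, 0.0]
contact_force: [-1.3, 0.0, -1.1]
gripper_width: 55.3
```

>>> apply_moves --steps '[{"hand":0.4,"xyz":[0,0,0.04],"delta_rot":[0,0,0]},{"hand":0.4,"xyz":[0,0,0.04],"delta_rot":[0,0,0]}]'

```text
clock: 18.63
position: [511.6, 332.0, 91.3]
ee_rot: [-0.185, 0.983, 0.0, 0.0]
contact_force: [-2.1, -1.8, 2.5]
gripper_width: 55.2
```

>>> apply_moves --steps '[{"hand":0.7,"xyz":[0,0,0],"delta_rot":[0,0,0]},{"hand":1,"xyz":[0,0,0],"delta_rot":[0,0,0]},{"hand":1,"xyz":[0,0,0],"delta_rot":[0,0,0]},{"hand":1,"xyz":[0,0,0],"delta_rot":[0,0,0]},{"hand":1,"xyz":[0,0,-1],"delta_rot":[0,0,0]},{"hand":1,"xyz":[0,0,-4],"delta_rot":[0,0,0]},{"hand":1,"xyz":[0,0,-8],"delta_rot":[0,0,0]},{"hand":1,"xyz":[0,0,-11],"delta_rot":[0,0,0]},{"hand":1,"xyz":[0,0,-12],"delta_rot":[0,0,0]},{"hand":1,"xyz":[0,0,-12],"delta_rot":[0,0,0]},{"hand":1,"xyz":[0,0,-12],"delta_rot":[0,0,0]},{"hand":1,"xyz":[0,0,-12],"delta_rot":[0,0,0]}]'

```text
clock: 19.63
position: [510.7, 331.3, 209.1]
ee_rot: [-0.184, 0.983, -0.001, -0.001]
contact_force: [-0.6, -0.4, -0.3]
gripper_width: 85.5
```

```bash
python3 - <<'E'
from h import *
s,M=st()
p=snap("w14")
a=cv2.resize(rectify(p,96,511.6,332,34,9),(400,400))
q=get_image("side");f=q["frame"][150:280,190:320];f=cv2.resize(f,(400,400),interpolation=cv2.INTER_CUBIC)
cv2.imwrite("pics/r14.png",np.hstack([a,f]))
for im in (p,q):
  for l in ["collar_mid","barrel_mid","barrel_top"]:print(l,[(np.round(d["xyz"],1).tolist(),round(d["confidence"],2)) for d in nets.pinpoint(im,l)][:4])
E
```

```text
t 19.63 pos [510.68 331.32 209.09] yaw -158.77 zax [-0.0025 -0.0017 -1.    ] F [-0.6 -0.4 -0.3] T [-0.03  0.02 -0.05] w 85.5 j [ 0.84  0.39 -0.1  -0.   -1.09 -0.47]
collar_mid [([511.5, 332.1, 79.4], 0.72), ([490.3, 179.0, -0.8], 0.4), ([510.4, 331.4, 39.2], 0.3)]
barrel_mid [([507.8, 332.4, 41.2], 0.94), ([751.8, 314.5, 29.5], 0.86), ([483.2, 436.1, 30.4], 0.75)]
barrel_top [([507.9, 333.8, 60.8], 0.95), ([485.3, 433.6, 45.1], 0.83), ([754.5, 318.4, 46.1], 0.76)]
collar_mid [([514.1, 334.0, 81.1], 0.58)]
barrel_mid [([755.3, 320.7, 25.6], 0.92), ([485.9, 433.4, 29.8], 0.89), ([509.6, 335.3, 39.1], 0.73)]
barrel_top [([483.4, 433.7, 48.1], 0.9), ([757.9, 316.7, 50.3], 0.81), ([507.1, 331.3, 59.4], 0.74)]
```

View pics/r14.png

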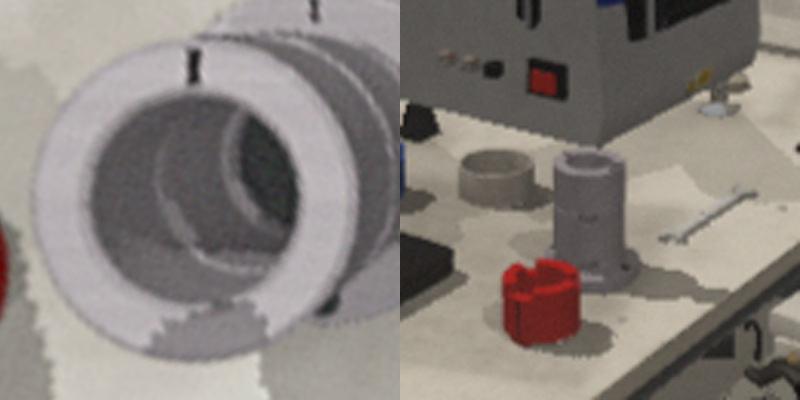

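>>> apply_moves --steps '[{"hand":1,"xyz":[0,0,-1],"delta_rot":[0,0,0]},{"hand":1,"xyz":[0,0,-1],"delta_rot":[0,0,0]},{"hand":1,"xyz":[0,0,-1],"delta_rot":[0,0,0]}]'

```text
clock: 20.28
position: [511.9, 332.3, 221.8]
ee_rot: [-0.184, 0.983, 0.001, 0.001]
contact_force: [-0.4, 0.2, 0.6]
gripper_width: 85.5
```

```bash
python3 -c "
from h import *
print(workorder.job_done())"
```

```text
the job is handed in; nothing more can be done
None
```

The mould is assembled and handed in at about 20 s of the 67 s allowed. I set the grey steel barrel on the base plate, then the collar on the barrel, with the wide lugs aligned to the wide notches. I did not touch the red and blue look-alikes, the spanner, the hexagon key or the stone.

- **Seating:** Each part first met resistance within about 0.1 mm of its computed home height. The TCP was at 51.0 mm for the barrel and 91.3 mm for the collar. Net wrist force readings stayed below 7 N throughout.
- **Last pictures:** The stack stands upright, with the collar's mark in line with the base plate's mark. The network puts the collar's mid-point at (511.5, 332.1, 79.4) mm, against an expected height of 79 mm above the base centre at about (511.8, 332).
- **Disagreement:** In some views the networks placed the barrel 2 to 4 mm off in the horizontal, and the side view put the collar about 3 mm off. Their stated error is about 4 mm, and my own fits from the wrist camera agreed to about 1 mm, so I relied on those.
- **Release:** The gripper is open and well clear above the stack.

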